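# Get the ratchet off the back of a crowded hook

### The job

The ratchet handle hangs at the back of the crowded hook, behind two carabiners. Hang both carabiners over on the spare hook and leave them there, then take the ratchet off its hook and stand it head down in the square tool pot, lowering it gently until it rests on the packing inside (how deep that sits you have to feel) before letting go. Drop nothing, do not ram the ratchet into the pot, and leave the other things on the shelf board where they are.

Things in the scene. Friction and masses are not known exactly. Their poses are not given: they have to be found in the camera images.
- panel: Upright plywood panel at the robot's right, fixed: 380 mm along x, 18 mm thick (y), 420 mm high, plus an 18 mm high cap rail jutting 14 mm past its +y face. Origin: centre of its underside. The +y face (towards the robot's left) carries two hooks 180 mm apart. A gripper coming straight down on the rear item meets the cap rail: lean it to point down and towards the panel.
- crowded_hook: Loaded hook, fixed: 8 mm round steel rod. Origin on its axis at the panel face, about 250 mm up; it runs level along +y for 131 mm to an upturned tip, top 18 mm above the axis. z up. It may be the nearer or the farther hook place. Carries, from the panel out: ratchet (30 mm), middle carabiner (66 mm), front carabiner (100 mm).
- spare_hook: The empty hook, same shape and frame as the crowded one, on the same panel. Room for two carabiners (for instance 45 and 85 mm out). Fixed.
- carabiner_front: Closed oval steel ring of 10 mm bar, 100 mm high, 55 mm wide along x (35 inside), 130-230 g, gate fixed. Hangs across the rod, z up. Origin: centre of its upper bend, 27.5 mm below its top, 17.5 mm below the inside of the bend; hanging, 13.5 mm below the rod's axis. Straight sides run from there to 45 mm below; the opening ends 62.5 mm below.
- carabiner_middle: A second carabiner, same as carabiner_front, hanging behind it.
- ratchet: Chrome ratchet handle, 186 mm, 260-440 g, hung head down, z up, by a loop of 9 mm bar, 41 mm wide along x, 23 inside. Origin: centre of the loop's upper bend, 20.5 mm below its top, 11.5 below the inside. Straight sides to 30 mm below origin, opening to 38. Below: 16 mm grip, 11 mm shank, head disc 36 mm in diameter, centre 148 mm below origin; head and drive span y -9 to +19 mm.
- ratchet_foot (a point): Lowest point of the ratchet's head, 166 mm below the ratchet's origin on its z axis.
- pot: Square open black plastic tool pot, fixed to the shelf board at the robot's left: 56 mm wide, 46 inside, 115 mm high, foot plate 90 x 76 x 4 mm. Origin: centre of its underside, z up, x and y along its sides. Inside is springy foam-rubber packing (about 1.5 N per mm), its top anywhere from 11 to 46 mm above the board: unknown, to be felt.
- pot_rim (a point): Centre of the pot's mouth, at rim height (115 mm above the shelf board).
- screw_jar: Bystander: black plastic screw jar with screw lid, 68 mm diameter, 85 mm high, origin at the centre of its underside. Loose.
- butt_hinge_a: Bystander: zinc butt hinge opened flat on the board, 90 x 69 mm, 9 mm high, origin at the centre of its underside. Loose.
- butt_hinge_b: Bystander: the second such hinge.
- bradawl: Bystander: green-handled bradawl lying on the board, 142 mm long, 25 mm thick; origin on its underside where blade and handle meet, blade along +x. Loose.

How it is judged:
On the way, in this order (a step that is already met when the one before it is completed fails the run):
1. both carabiners hang released on the spare hook while the ratchet still hangs on its own hook (x of carabiner_front in the frame of spare_hook between -0.015 and 0.015 m and y of carabiner_front in the frame of spare_hook between 0.008 and 0.124 m and z of carabiner_front in the frame of spare_hook between -0.024 and -0.004 m and angle between each of carabiner_front, carabiner_middle, ratchet's own z axis and vertical below 0.4 rad and contact force between each of carabiner_front, carabiner_middle and the fingers below 0.05 N and x of carabiner_middle in the frame of spare_hook between -0.015 and 0.015 m and y of carabiner_middle in the frame of spare_hook between 0.008 and 0.124 m and z of carabiner_middle in the frame of spare_hook between -0.024 and -0.004 m and x of ratchet in the frame of crowded_hook between -0.015 and 0.015 m and y of ratchet in the frame of crowded_hook between 0.008 and 0.124 m and z of ratchet in the frame of crowded_hook between -0.02 and 0.004 m), for 0.2 s.
2. the ratchet is off the hook and held over the pot, its foot above the rim (horizontal distance between ratchet_foot and pot_rim below 0.03 m and z of ratchet_foot in the frame of pot above 0.115 m), for 0.1 s.
At the end, for the whole second after the job is handed in: Carabiners hang released on the spare hook: origins under 15 mm sideways of the rod, 8-124 mm out, 4-24 mm below its axis, tilt under 0.4 rad. Ratchet stands released in the pot: foot within 26 mm of its centre, under 55 mm high, lean under 0.6 rad. All slower than 50 mm/s (x of carabiner_front in the frame of spare_hook between -0.015 and 0.015 m and y of carabiner_front in the frame of spare_hook between 0.008 and 0.124 m and z of carabiner_front in the frame of spare_hook between -0.024 and -0.004 m and angle between each of carabiner_front, carabiner_middle's own z axis and vertical below 0.4 rad and contact force between each of carabiner_front, carabiner_middle, ratchet and the fingers below 0.05 N and x of carabiner_middle in the frame of spare_hook between -0.015 and 0.015 m and y of carabiner_middle in the frame of spare_hook between 0.008 and 0.124 m and z of carabiner_middle in the frame of spare_hook between -0.024 and -0.004 m and linear speed of each of carabiner_front, carabiner_middle, ratchet below 0.05 m/s and horizontal distance between ratchet_foot and pot_rim below 0.026 m and z of ratchet_foot in the frame of pot below 0.055 m and angle between ratchet's own z axis and vertical below 0.6 rad); the robot touches nothing.
It fails at once if a carabiner or the ratchet is dropped: it moves faster than 0.45 m/s while the fingers do not hold it ((contact force between carabiner_front and the fingers below 0.05 N and linear speed of carabiner_front above 0.45 m/s) or (contact force between carabiner_middle and the fingers below 0.05 N and linear speed of carabiner_middle above 0.45 m/s) or (contact force between ratchet and the fingers below 0.05 N and linear speed of ratchet above 0.45 m/s)).
It fails at once if the ratchet is rammed into the pot: more than 30 N between them (contact force between ratchet and pot above 30 N).
It fails at once if a bystander is moved by more than 20 mm (distance of any of screw_jar, butt_hinge_a, butt_hinge_b, bradawl from where it was at the start of the episode above 0.02 m).
It also fails if it takes over 67 s, if anything falls off the work surface, if the arm or the gripper's body presses on something with over 40 N, if the wrist force passes 120 N, or if a joint passes its speed limit or range.

### The arm

A 7-joint arm with a two-finger parallel gripper is mounted at the origin on the work surface. World frame = base frame: x ahead of the robot, y to its left, z up, the work surface at z = 0. Lengths are in m, angles in rad, forces in N, time in s.
With the tool pointing down it reaches from about 0.4 to 0.85 m from the base axis. Payload 10.4 kg.
Tool frame: the origin (TCP) lies on the centre line of the jaws, within the pads' length; the fingertips stand 11 mm ahead of it and the grasp point (between the pads) lies 8 mm behind it; z points along the fingers, y is the direction in which the jaws open and shut (so a half turn about z gives the same grasp; the last joint's range is limited). The gripper opens to 85 mm and grips with 20 to 120 N. Pads are 22 mm wide; open, the fingers measure 114 mm over their backs; the gripper's body (76 mm by 85 mm) begins 54 mm behind the grasp point. The pads swing forward as they close: fully open they stand 13 mm farther back than shut.
Start: joints at [1.317, 0.332, -0.065, 1.46, 0.022, 1.35, -0.088], TCP at [0.143, -0.608, 0.242] pointing down, gripper open.
Joint ranges: [-2.6, 2.6], [-0.5, 2.12], [-1.47, 1.34], [0.16, 2.42], [-1.27, 4.41], [0.06, 2.06], [-2.6, 2.6]. Speed limits (rad/s): [2.22, 2.22, 2.79, 2.79, 3.14, 3.14, 3.14].

### API

Orientations are given as a unit quaternion [x, y, z, w].
In Python, from cell import telemetry, eyes, ticket gives the robot as it stands. The module is installed in compiled form; this text tells all that it offers.
- The arm moves only by the tool jog_arm, never from a script. Its argument "steps" is a list of rows, each an object with "grip": the opening, from -1 (shut) to 1 (fully open), so that 0 is half open; "linear": the shift along the tool's x, y, z in mm, a list of three; "rot": the turn, a rotation vector about the tool's x, y, z in degrees, a list of three. A call has 1 to 12 rows; each row is the pose to reach, as a shift and turn from the pose commanded when the call began, along the tool's axes at that moment; what a row does not reach only later rows make up. A row lasts 1/10 s, in which the tool goes at most 50 mm and 8.59 degrees, less where a joint would pass 70% of its speed; a pose out of reach is approached as far as the arm can. A call with a gripper value outside its range is refused whole. The fingers move at their own pace and stop on an object; "grip_force" is the grip in N (left out, the last holds). Time passes only in rows, so rows that repeat a pose let the fingers close. It gives the time, the measured TCP pose, the force and the opening at its end, in the units of the state.
- telemetry.state(): the state, without advancing time (a new reading comes with each control period).
- eyes.capture(name): name is "scene" or "top" or "wrist"; returns the picture (400x640x3 uint8, blue, green, red); there is no depth.
- eyes.get_calibration(name): a dict with "camera_matrix" (3x3 intrinsics, pixels), "D" ([k1, k2, p1, p2, k3] as OpenCV has them; the pictures are not rectified), "world_from_camera" (4x4, takes a point from camera to world coordinates). Camera axes: x right, y up, looking along -z (the intrinsics and any distortion apply to the point x, -y, -z); pixel columns grow to the right and rows downward; lengths in m; the calibration is good to about 2 mm. A picture is of the moment at which its call begins: read the wrist's pose just before it. get_calibration takes no time and is no camera call; for the wrist camera it gives the pose at the moment of the call.
- ticket.sign_off(): hands the job in, once; it reports no verdict.
The state is a dict: "t": time; "joint_pos": joint angles; "dq": joint speeds; "effort": joint torques, N m; "position": TCP position; "ee_rot": TCP orientation; "contact_force": force on the tool from outside, world axes, zero at the start; "wrist_torque": the same for the moment, N m; "grip_width": opening from 0.0 (shut) to 1.0 (fully open).
Only numpy, scipy, OpenCV 4.12 (cv2) and the standard library are available. Lean on these libraries where they do the work, as an engineer would, in place of code of your own. Each camera call takes 0.05 s, during which the arm holds its last target. There are 200 camera calls.

## Working session

There is one attempt and no reset: what is moved stays moved. The work goes in short steps, Python scripts to look and compute and a tool call to move; the robot and the scene stay as the last step left them, time stands still between calls to the robot, and variables do not carry over. Pictures are saved under pics/ and viewed, about 8 in all and at most 12, crops included, and the job is handed in when it is done.

Besides the shell and the picture viewer there is one more tool, called after ">>>" as name([rows], argument=value, ...), one row to a line, values as JSON. jog_arm: Moves the arm, as the interface text tells. Its arguments: {"type":"object","properties":{"steps":{"type":"array"},"grip_force":{"type":"number"}},"required":["steps"]}

```bash
mkdir -p pics; python3 - <<'E'
from cell import telemetry, eyes
import cv2
s=telemetry.state(); print({k:s[k] for k in ('t','position','ee_rot','grip_width','contact_force')})
for n in ("scene","top"):
    cv2.imwrite(f"pics/{n}0.png",eyes.capture(n))
    c=eyes.get_calibration(n); print(n,c)
E
```

```text
{'t': 0.0, 'position': array([ 0.14287961, -0.60807171,  0.24150553]), 'ee_rot': array([ 9.93348976e-01,  1.15140293e-01, -1.14792172e-04, -7.15802854e-04]), 'grip_width': 1.0000108458522816, 'contact_force': array([-0.94309524, -0.94439135, -0.16509274])}
scene {'camera_matrix': array([[415.32036194,   0.        , 316.75551673],
       [  0.        , 415.32036194, 196.84820197],
       [  0.        ,   0.        ,   1.        ]]), 'D': array([0.02208533, 0.        , 0.        , 0.        , 0.        ]), 'world_from_camera': array([[-0.60403469, -0.51675689,  0.60671608,  1.13789831],
       [ 0.7969554 , -0.3897093 ,  0.46150704,  0.51230325],
       [-0.00204404,  0.76229193,  0.64723013,  0.75797192],
       [ 0.        ,  0.        ,  0.        ,  1.        ]])}
top {'camera_matrix': array([[494.43402845,   0.        , 307.1948475 ],
       [  0.        , 494.43402845, 194.75265359],
       [  0.        ,   0.        ,   1.        ]]), 'D': array([-0.02531023,  0.        ,  0.        ,  0.        ,  0.        ]), 'world_from_camera': array([[ 2.27746212e-02,  9.94421816e-01, -1.02988197e-01,
         4.35824800e-01],
       [-9.99740602e-01,  2.26315683e-02, -2.55746046e-03,
         9.08441364e-02],
       [-2.12410044e-04,  1.03019728e-01,  9.94679290e-01,
         1.45487864e+00],
       [ 0.00000000e+00,  0.00000000e+00,  0.00000000e+00,
         1.00000000e+00]])}
```

View pics/scene0.png

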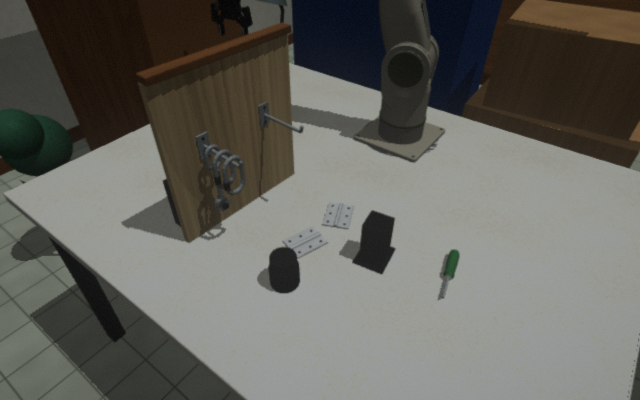

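View pics/top0.png

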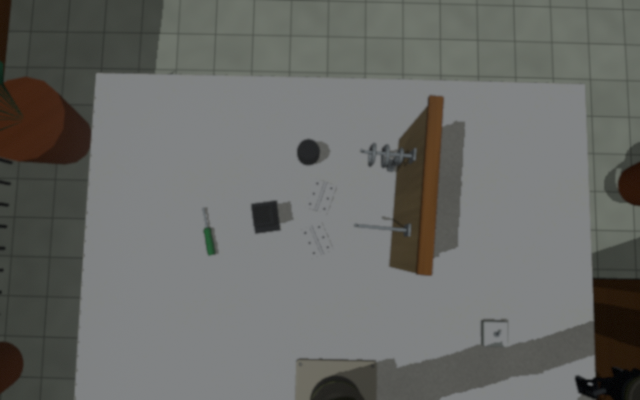

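The crowded hook is the farther one (scene ~(205,145), top ~(413,155)). The spare hook is nearer (scene (265,115), top (408,230)), and the pot is at top (265,216). Next I'll enlarge the crops.

```bash
python3 - <<'E'
import cv2,numpy as np
s=cv2.imread('pics/scene0.png');t=cv2.imread('pics/top0.png')
a=cv2.resize(s[20:245,135:310],None,fx=2.6,fy=2.6,interpolation=cv2.INTER_CUBIC)[:585]   # 455x585
b=cv2.resize(t[85:285,345:450],None,fx=2.9,fy=2.9,interpolation=cv2.INTER_CUBIC)
b=cv2.copyMakeBorder(b,0,max(0,585-b.shape[0]),0,0,cv2.BORDER_CONSTANT)[:585]
o=np.hstack([a,b]); o=np.clip(o.astype(float)*1.6,0,255).astype(np.uint8);print(a.shape,b.shape)
cv2.imwrite('pics/crop1.png',o)
E
```

```text
(585, 455, 3) (585, 304, 3)
```

View pics/crop1.png

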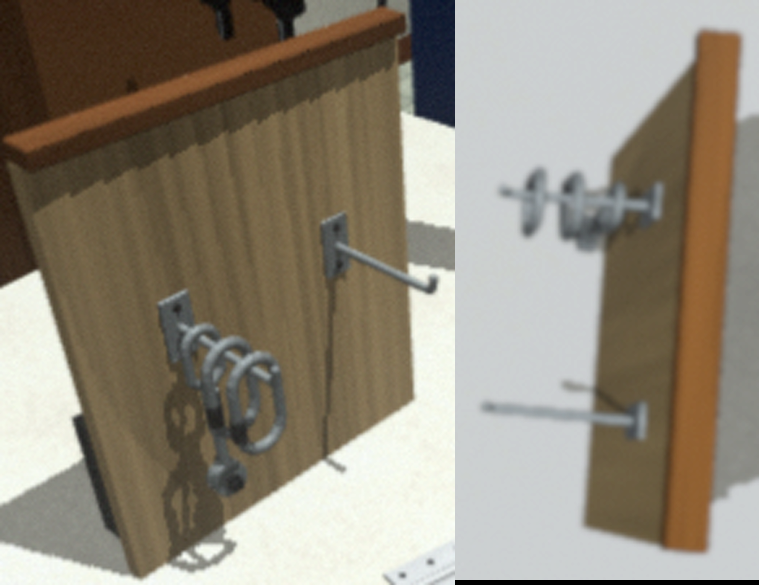

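```bash
cat > h.py <<'E'
import numpy as np,cv2
from scipy.spatial.transform import Rotation as R
from cell import eyes,telemetry
def cal(n):
    c=eyes.get_calibration(n); return np.array(c['camera_matrix']),np.array(c['D']),np.array(c['world_from_camera'])
def proj(c,P):
    K,D,T=c; P=np.atleast_2d(P); q=(P-T[:3,3])@T[:3,:3]*[1,-1,-1]
    return cv2.projectPoints(q.reshape(-1,1,3),np.zeros(3),np.zeros(3),K,D)[0].reshape(-1,2)
def onz(c,uv,z):
    K,D,T=c; p=cv2.undistortPoints(np.array(uv,float).reshape(-1,1,2),K,D).reshape(-1,2)
    d=np.c_[p[:,0],-p[:,1],-np.ones(len(p))]@T[:3,:3].T; o=T[:3,3]
    return o+d*((z-o[2])/d[:,2])[:,None]
E
cat > fit.py <<'E'
from h import *
from scipy.optimize import least_squares
S=lambda x,y:(x/2.6+135-.5+.5/2.6,y/2.6+20-.5+.5/2.6); T=lambda x,y:((x-455)/2.9+345-.33,y/2.9+85-.33)
cs,ct=cal('scene'),cal('top')
# hook x index, local y (from face), z rel axis
obs=[(ct,T(487,407),('s',.129,.014)),(ct,T(504,191),('c',.129,.014)),(ct,T(630,421),('s',.004,.004)),(ct,T(652,204),('c',.004,.004)),
(cs,S(432,284),('s',.129,.012)),(cs,S(338,245),('s',.004,0)),(cs,S(182,326),('c',.004,0)),
(ct,T(700,30),(.19,.023)),(ct,T(741,34),(.19,-.009)),(ct,T(707,551),(-.19,-.009)),(ct,T(666,546),(-.19,.023)),
(cs,S(4,143),(.19,.023)),(cs,S(404,12),(-.19,.023))]
def pts(p):
    x,y,a,m,dz=p; o=[]
    for _,_,f in obs:
        if isinstance(f[0],str): l=[m+(.09 if f[0]=='c' else -.09),.009+f[1],.25+dz+f[2]]
        else: l=[f[0],f[1],.438]
        o.append([x+l[0]*np.cos(a)-l[1]*np.sin(a),y+l[0]*np.sin(a)+l[1]*np.cos(a),l[2]])
    return np.array(o)
res=lambda p:np.concatenate([(proj(c,P)[0]-uv) for (c,uv,_),P in zip(obs,pts(p))])
r=least_squares(res,[.5,-.2,0,0,0],loss='soft_l1')
print(r.x,np.degrees(r.x[2]));print(res(r.x).reshape(-1,2).round(1))
x,y,a,m,dz=r.x
for n,s in(('crowd',.09),('spare',-.09)):
    l=np.array([m+s,.009]);print(n,x+l[0]*np.cos(a)-l[1]*np.sin(a),y+l[0]*np.sin(a)+l[1]*np.cos(a),.25+dz,'dir',-np.sin(a),np.cos(a))
print('pot',onz(ct,[(265,216)],.115)); print('jar',onz(ct,[(308,152)],.085))
E
python3 fit.py
```

```text
[ 0.57280437 -0.16976698 -0.07285429 -0.0015146  -0.00711207] -4.174243123699366
[[ 0.1 -1.1]
 [ 0.5  0.5]
 [ 1.4 -0.9]
 [-0.8  1.5]
 [-0.1 -0.9]
 [-0.5  1. ]
 [ 0.7 -0.2]
 [ 0.4 -2.2]
 [ 1.3 -2.1]
 [ 0.6  0.3]
 [-0.9  0.5]
 [ 6.7  3.5]
 [ 1.2  0.6]]
crowd 0.6617101586591135 -0.16723168998491553 0.2428879271144025 dir 0.07278985470204263 0.9973473001178955
spare 0.48218764463789243 -0.15412951613854783 0.2428879271144025 dir 0.07278985470204263 0.9973473001178955
pot [[0.51401218 0.20741519 0.115     ]]
jar [[0.69850695 0.09485525 0.085     ]]
```

```bash
cat >> h.py <<'E'
A=-.0729
def orient(lean,a=A):
    B=np.array([[-np.sin(a),np.cos(a),0],[np.cos(a),np.sin(a),0],[0,0,-1]])
    return R.from_matrix(B)*R.from_rotvec([0,-np.radians(lean),0])
def plan(pos,Rt,start=None):
    if start is None:
        s=telemetry.state(); start=(np.array(s['position']),R.from_quat(s['ee_rot']))
    p,r=start; d=r.inv().apply(np.array(pos)-p)*1000; w=np.degrees((r.inv()*Rt).as_rotvec())
    print('lin',d.round(1),'rot',w.round(2),'rows',int(np.ceil(max(np.linalg.norm(d)/50,np.linalg.norm(w)/8.59))))
    return np.array(pos),Rt
E
python3 - <<'E'
from h import *
s=telemetry.state();r=R.from_quat(s['ee_rot']);p=plan([.15,-.6,.56],r);plan([.59,0.04,.52],orient(25),p)
E
```

```text
lin [   8.7   -6.7 -318.4] rot [0. 0. 0.] rows 7
lin [ 574.7 -522.3   40.6] rot [-15.89 -21.58 -71.37] rows 16
```

>>> jog_arm([
  {"grip":1,"linear":[9,-7,-318],"rot":[0,0,0]},
  {"grip":1,"linear":[9,-7,-318],"rot":[0,0,0]},
  {"grip":1,"linear":[9,-7,-318],"rot":[0,0,0]},
  {"grip":1,"linear":[9,-7,-318],"rot":[0,0,0]},
  {"grip":1,"linear":[9,-7,-318],"rot":[0,0,0]},
  {"grip":1,"linear":[9,-7,-318],"rot":[0,0,0]},
  {"grip":1,"linear":[9,-7,-318],"rot":[0,0,0]},
  {"grip":1,"linear":[9,-7,-318],"rot":[0,0,0]},
])

```text
t: 0.9
position: [0.1504, -0.5997, 0.5629]
ee_rot: [0.993, 0.115, 0.0, 0.002]
contact_force: [0.3, -1.1, 0.1]
grip_width: 1.003
```

>>> jog_arm([
  {"grip":1,"linear":[575,-522,41],"rot":[-16,-21.6,-71.4]},
  {"grip":1,"linear":[575,-522,41],"rot":[-16,-21.6,-71.4]},
  {"grip":1,"linear":[575,-522,41],"rot":[-16,-21.6,-71.4]},
  {"grip":1,"linear":[575,-522,41],"rot":[-16,-21.6,-71.4]},
  {"grip":1,"linear":[575,-522,41],"rot":[-16,-21.6,-71.4]},
  {"grip":1,"linear":[575,-522,41],"rot":[-16,-21.6,-71.4]},
  {"grip":1,"linear":[575,-522,41],"rot":[-16,-21.6,-71.4]},
  {"grip":1,"linear":[575,-522,41],"rot":[-16,-21.6,-71.4]},
  {"grip":1,"linear":[575,-522,41],"rot":[-16,-21.6,-71.4]},
  {"grip":1,"linear":[575,-522,41],"rot":[-16,-21.6,-71.4]},
  {"grip":1,"linear":[575,-522,41],"rot":[-16,-21.6,-71.4]},
  {"grip":1,"linear":[575,-522,41],"rot":[-16,-21.6,-71.4]},
])

```text
t: 2.1
position: [0.4902, -0.1043, 0.5279]
ee_rot: [0.715, 0.665, -0.159, 0.149]
contact_force: [0.6, -0.9, -0.1]
grip_width: 1.0
```

```bash
python3 - <<'E'
from h import *
plan([.59,0.06,.50],orient(25))
E
```

```text
lin [166.7  87.7 -47.6] rot [0.08 0.22 0.01] rows 4
```

>>> jog_arm([
  {"grip":1,"linear":[167,88,-48],"rot":[0,0,0]},
  {"grip":1,"linear":[167,88,-48],"rot":[0,0,0]},
  {"grip":1,"linear":[167,88,-48],"rot":[0,0,0]},
  {"grip":1,"linear":[167,88,-48],"rot":[0,0,0]},
  {"grip":1,"linear":[167,88,-48],"rot":[0,0,0]},
  {"grip":1,"linear":[167,88,-48],"rot":[0,0,0]},
])

```text
t: 2.7
position: [0.5905, 0.0622, 0.4984]
ee_rot: [0.712, 0.667, -0.16, 0.148]
contact_force: [0.3, 0.5, 0.2]
grip_width: 1.003
```

```bash
python3 - <<'E'
from h import *
s=telemetry.state();print(s['position'],s['joint_pos'].round(2),R.from_quat(s['ee_rot']).as_matrix().round(3))
import pickle
c=cal('wrist');im=eyes.capture('wrist');pickle.dump(c,open('c1.pkl','wb'));print(c)
cv2.imwrite('pics/w1raw.png',im)
cv2.imwrite('pics/w1.png',cv2.convertScaleAbs(cv2.resize(im,(800,500),interpolation=cv2.INTER_CUBIC),alpha=1.4))
for n,b in(('c',[.6617,-.1672,.243]),('s',[.4822,-.1541,.243])):
  for o in (0,.03,.066,.1,.131): print(n,o,proj(c,np.array(b)+o*np.array([.073,.997,0]))[0]*1.25)
E
```

```text
[0.59053648 0.06218612 0.49843569] [-0.1   0.4  -0.49  0.94  0.61  2.06 -0.41] [[ 0.059  0.998 -0.03 ]
 [ 0.903 -0.066 -0.425]
 [-0.426 -0.002 -0.905]]
(array([[337.98884695,   0.        , 323.07004842],
       [  0.        , 337.98884695, 201.31201077],
       [  0.        ,   0.        ,   1.        ]]), array([0.00887618, 0.        , 0.        , 0.        , 0.        ]), array([[ 0.99782678,  0.04746193,  0.04570645,  0.59911383],
       [-0.06586252,  0.73905599,  0.67041657,  0.18523937],
       [-0.00196036, -0.67196995,  0.74057582,  0.58543798],
       [ 0.        ,  0.        ,  0.        ,  1.        ]]))
c 0 [478.75433414 275.41124404]
c 0.03 [482.18290635 256.33337762]
c 0.066 [486.71396677 231.14604597]
c 0.1 [491.4792611  204.68748107]
c 0.131 [496.30751719 177.91140699]
s 0 [322.48163172 274.4308656 ]
s 0.03 [319.1605248  255.28602691]
s 0.066 [314.77040487 230.00701698]
s 0.1 [310.15200692 203.44812701]
s 0.131 [305.4711953 176.5663002]
```

View pics/w1.png

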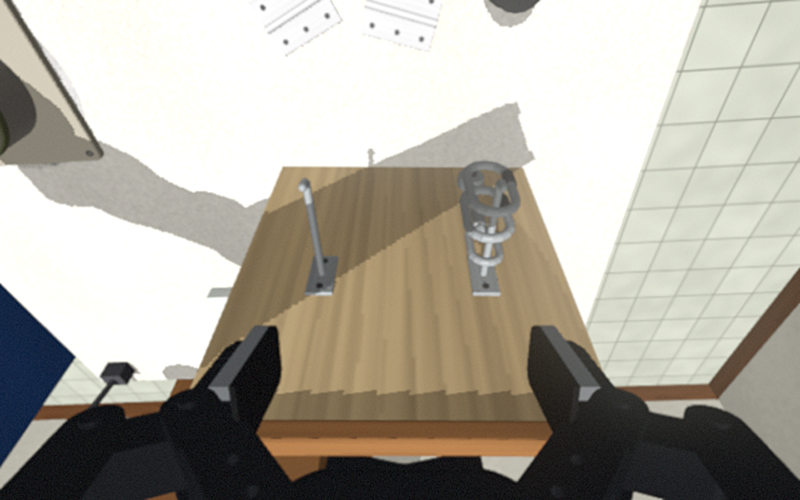

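The wrist view shows both hooks within a few pixels of my predictions: spare base ~(321,268), tip ~(305,184), crowded hook and rings around x≈490. I'll take one enlarged crop to refine the fit.

```bash
python3 - <<'E'
import cv2
im=cv2.imread('pics/w1raw.png')[120:245,225:430]
cv2.imwrite('pics/w1c.png',cv2.resize(im,None,fx=3.9,fy=3.9,interpolation=cv2.INTER_CUBIC))
E
```

```text
(no output)
```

View pics/w1c.png

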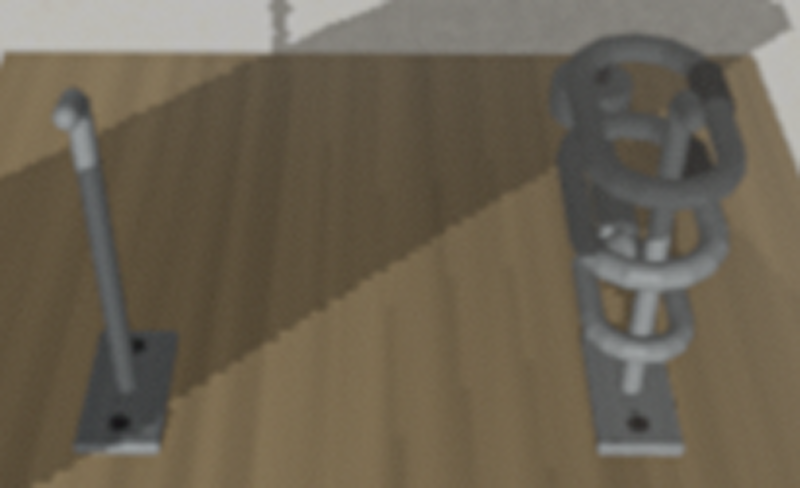

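```bash
python3 - <<'E'
s=open('fit.py').read()
s=s.replace("def pts(p)","""import pickle
cw=pickle.load(open('c1.pkl','rb')); W=lambda x,y:(x/3.9+225-.37,y/3.9+120-.37)
obs+=[(cw,W(125,390),('s',.003,.002)),(cw,W(631,392),('c',.003,.002)),(cw,W(68,114),('s',.130,.016)),(cw,W(685,104),('c',.130,.016)),
(cw,W(657,188),('c',.1,.009)),(cw,W(648,272),('c',.066,.009)),(cw,W(641,348),('c',.03,.0085))]
def pts(p)""")
open('fit.py','w').write(s)
E
python3 fit.py
```

```text
[ 0.57291406 -0.16899198 -0.0704926  -0.00083126 -0.00639564] -4.0389286974875835
[[-0.1 -1.3]
 [ 0.2  0.2]
 [ 1.2 -1.2]
 [-1.1  1.2]
 [-0.  -1.1]
 [-0.5  0.9]
 [ 0.7 -0.1]
 [-0.2 -2.2]
 [ 0.7 -2.2]
 [ 0.4  0.2]
 [-1.   0.5]
 [ 7.1  3.7]
 [ 1.3  0.6]
 [ 1.2 -0.5]
 [-2.3 -0.5]
 [ 0.2  0.6]
 [-0.6  3.9]
 [ 1.8 -0.1]
 [ 0.2 -0.3]
 [-1.8  0.2]]
crowd 0.662495256206036 -0.16629486635483948 0.24360435612292308 dir 0.07043423646885147 0.997516425094369
spare 0.48294229968904967 -0.1536167037904462 0.24360435612292308 dir 0.07043423646885147 0.997516425094369
pot [[0.51401218 0.20741519 0.115     ]]
jar [[0.69850695 0.09485525 0.085     ]]
```

```bash
cat >> h.py <<'E'
A=-.0705; OUT=np.array([.0704,.9975,0]); C0=np.array([.661,-.1663,.2445]); S0=np.array([.4825,-.1536,.2445]); UP=np.array([0,0,1])
def tcp(hook,out,dz,lean):   # TCP for a grasp point `out` along rod, dz above rod axis
    Rt=orient(lean,A); return hook+OUT*out+UP*dz+Rt.apply([0,0,.008]),Rt
E
python3 - <<'E'
from h import *
p,r=tcp(C0,.1,-.019,15); q=plan(p-r.apply([0,0,.14]),r); plan(p,r,q); print(p)
E
```

```text
lin [-16.3  86.6 169.7] rot [-1.000e-02  1.023e+01  1.100e-01] rows 4
lin [  0.  -0. 140.] rot [0. 0. 0.] rows 3
[ 0.66789415 -0.06861541  0.21777259]
```

>>> jog_arm([
  {"grip":1,"linear":[-16,87,170],"rot":[0,10.2,0]},
  {"grip":1,"linear":[-16,87,170],"rot":[0,10.2,0]},
  {"grip":1,"linear":[-16,87,170],"rot":[0,10.2,0]},
  {"grip":1,"linear":[-16,87,170],"rot":[0,10.2,0]},
  {"grip":1,"linear":[-16,87,170],"rot":[0,10.2,0]},
  {"grip":1,"linear":[-16,87,170],"rot":[0,10.2,0]},
])

```text
t: 3.35
position: [0.67, -0.0357, 0.354]
ee_rot: [0.727, 0.675, -0.095, 0.089]
contact_force: [-0.1, -0.0, 0.5]
grip_width: 1.004
```

```bash
python3 - <<'E'
from h import *
s=telemetry.state();print(s['joint_pos'].round(2))
c=cal('wrist');im=eyes.capture('wrist')
p,r=tcp(C0,.1,-.019,15);plan(p,r)
o=cv2.convertScaleAbs(cv2.resize(im,(800,500),interpolation=cv2.INTER_CUBIC),alpha=1.3)
for k in(.03,.066,.1):
  u=proj(c,C0+OUT*k+UP*.0085)[0]*1.25; print(u.round()); cv2.drawMarker(o,tuple(int(v) for v in u),(0,0,255),0,12,1)
cv2.imwrite('pics/w2.png',o)
E
```

```text
[ 0.16  0.47 -0.48  1.1   0.46  1.7  -0.31]
lin [  2.2  -0.3 142. ] rot [ 0.12 -0.09 -0.15] rows 3
[404. 348.]
[404. 306.]
[404. 261.]
```

View pics/w2.png

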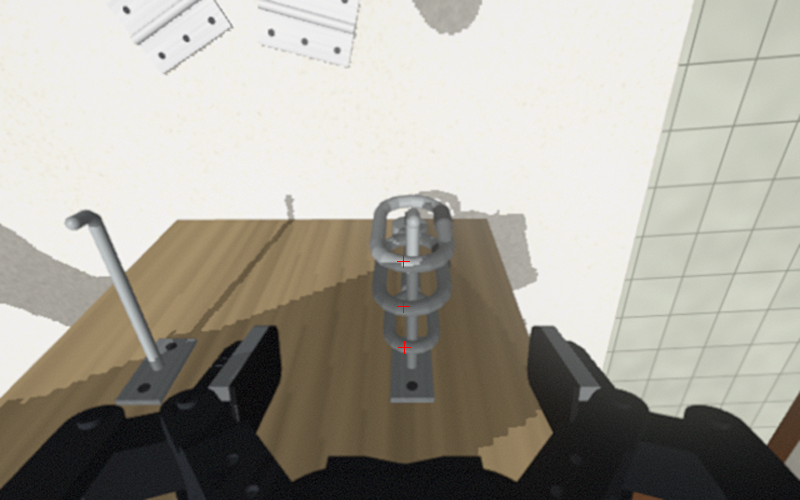

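```bash
sed -i 's/C0=np.array(\[.661,/C0=np.array([.666,/' h.py; python3 - <<'E'
from h import *
p,r=tcp(C0,.1,-.019,15);plan(p,r)
c=cal('wrist')
for k,z in((.003,.002),(.06,0),(.13,.016)): print(proj(c,S0+OUT*k+UP*z)[0]*1.25)
E
```

```text
lin [  2.5   4.7 141.9] rot [ 0.12 -0.09 -0.15] rows 3
[156.81022687 369.38859706]
[131.50164511 306.33394407]
[ 70.6390644  223.91955366]
```

>>> jog_arm([
  {"grip":1,"linear":[2.5,4.7,50],"rot":[0,0,0]},
  {"grip":1,"linear":[2.5,4.7,90],"rot":[0,0,0]},
  {"grip":1,"linear":[2.5,4.7,120],"rot":[0,0,0]},
  {"grip":1,"linear":[2.5,4.7,142],"rot":[0,0,0]},
  {"grip":1,"linear":[2.5,4.7,142],"rot":[0,0,0]},
  {"grip":0.4,"linear":[2.5,4.7,142],"rot":[0,0,0]},
  {"grip":0.35,"linear":[2.5,4.7,142],"rot":[0,0,0]},
], grip_force=40)

```text
t: 4.1
position: [0.6742, -0.0672, 0.2193]
ee_rot: [0.726, 0.676, -0.093, 0.09]
contact_force: [-0.7, -0.3, 0.4]
grip_width: 0.692
```

>>> jog_arm([
  {"grip":0.3,"linear":[0,0,0],"rot":[0,0,0]},
  {"grip":0.2,"linear":[0,0,0],"rot":[0,0,0]},
  {"grip":0.1,"linear":[0,0,0],"rot":[0,0,0]},
  {"grip":0.0,"linear":[0,0,0],"rot":[0,0,0]},
  {"grip":0.0,"linear":[0,0,0],"rot":[0,0,0]},
])

```text
t: 4.6
position: [0.6739, -0.0677, 0.2187]
ee_rot: [0.726, 0.675, -0.094, 0.09]
contact_force: [-1.2, 1.9, 6.4]
grip_width: 0.621
```

```bash
cat >> h.py <<'E'
def rel(moves):   # cumulative world (along hookx, out, up) mm -> tool-frame linear
    s=telemetry.state(); r=R.from_quat(s['ee_rot']); X=np.array([OUT[1],-OUT[0],0])
    for m in moves: print(m,(r.inv().apply(X*m[0]+OUT*m[1]+UP*m[2])).round(1).tolist())
E
python3 - <<'E'
from h import *
s=telemetry.state();p=np.array(s['position']);X=np.array([OUT[1],-OUT[0],0])
print('x off crowd',(p-C0)@X,'out',(p-C0)@OUT,'spare',(p-S0)@X,(p-S0)@OUT)
rel([(0,0,15),(0,0,36),(0,40,36),(0,75,36)])
E
```

```text
x off crowd 0.0009463455668044911 out 0.09891487444848672 spare 0.18488167556680457 0.09916502444848671
(0, 0, 15) [-3.9, 0.1, -14.5]
(0, 0, 36) [-9.3, 0.2, -34.8]
(0, 40, 36) [29.4, 0.1, -45.1]
(0, 75, 36) [63.2, 0.1, -54.1]
```

>>> jog_arm([
  {"grip":0,"linear":[-3.9,0,-14.5],"rot":[0,0,0]},
  {"grip":0,"linear":[-9.3,0,-34.8],"rot":[0,0,0]},
  {"grip":0,"linear":[-9.3,0,-34.8],"rot":[0,0,0]},
  {"grip":0,"linear":[29.4,0,-45],"rot":[0,0,0]},
  {"grip":0,"linear":[63,0,-54],"rot":[0,0,0]},
  {"grip":0,"linear":[63,0,-54],"rot":[0,0,0]},
  {"grip":0,"linear":[63,0,-54],"rot":[0,0,0]},
], grip_force=60)

```text
t: 5.3
position: [0.6785, 0.0075, 0.2521]
ee_rot: [0.725, 0.676, -0.095, 0.089]
contact_force: [-0.1, -1.9, -2.8]
grip_width: 0.611
```

```bash
python3 - <<'E'
from h import *
s=telemetry.state();p=np.array(s['position']);X=np.array([OUT[1],-OUT[0],0]);print(p,s['contact_force'],s['grip_width'])
print('spare',(p-S0)@X,(p-S0)@OUT)
cv2.imwrite('pics/w3.png',cv2.convertScaleAbs(cv2.resize(eyes.capture('wrist'),(800,500)),alpha=1.3))
E
```

```text
[0.67849114 0.00751129 0.25205314] [-0.13706455 -1.85122845 -2.78301237] 0.6108702535640481
spare 0.18415893122370253 0.17450628824187148
```

View pics/w3.png

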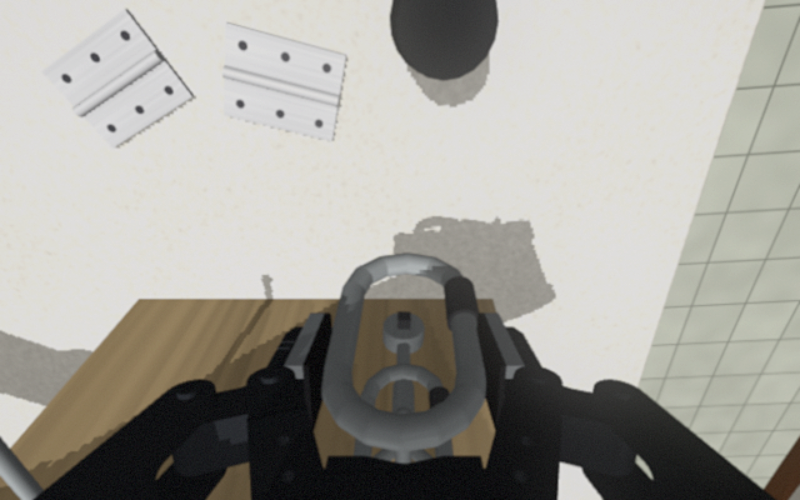

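```bash
python3 - <<'E'
from h import *
s=telemetry.state();p=np.array(s['position']);r=R.from_quat(s['ee_rot']);g=p-r.apply([0,0,.008]);c=cal('wrist')
for dz in(0,.006,.012):
  for t in(0,10,20,30):
    d=UP*np.cos(np.radians(t))-OUT*np.sin(np.radians(t))  # + : bottom toward +out
    a=proj(c,[g+d*(dz+.0225),g+d*(dz-.0675)])*1.25; print(dz,t,a[:,1].round())
X=np.array([OUT[1],-OUT[0],0])
q,_=tcp(S0,.175,0,15); print('x shift',(q-p)@X*1e3)
rel([(-183,0,3),(-183,-60,3),(-183,-120,3)])
E
```

```text
0 0 [417. 250.]
0 10 [425. 229.]
0 20 [430. 210.]
0 30 [432. 191.]
0.006 0 [436. 257.]
0.006 10 [445. 238.]
0.006 20 [451. 220.]
0.006 30 [454. 204.]
0.012 0 [457. 265.]
0.012 10 [468. 247.]
0.012 20 [475. 231.]
0.012 30 [477. 216.]
x shift -184.33687006918717
(-183, 0, 3) [-1.1, -183.0, -3.1]
(-183, -60, 3) [-59.0, -182.9, 12.4]
(-183, -120, 3) [-117.0, -182.8, 27.9]
```

>>> jog_arm([
  {"grip":0,"linear":[-1,-45,-3],"rot":[0,0,0]},
  {"grip":0,"linear":[-1,-90,-3],"rot":[0,0,0]},
  {"grip":0,"linear":[-1,-135,-3],"rot":[0,0,0]},
  {"grip":0,"linear":[-1,-183,-3],"rot":[0,0,0]},
  {"grip":0,"linear":[-1,-183,-3],"rot":[0,0,0]},
  {"grip":0,"linear":[-1,-183,-3],"rot":[0,0,0]},
])

```text
t: 5.95
position: [0.4956, 0.0177, 0.2561]
ee_rot: [0.727, 0.675, -0.095, 0.09]
contact_force: [0.6, -0.5, -1.6]
grip_width: 0.617
```

```bash
python3 - <<'E'
from h import *
s=telemetry.state();p=np.array(s['position']);X=np.array([OUT[1],-OUT[0],0]);print(p,s['joint_pos'].round(2))
print('spare',(p-S0)@X,(p-S0)@OUT,p[2])
im=eyes.capture('wrist');c=cal('wrist')
o=cv2.convertScaleAbs(cv2.resize(im,(800,500)),alpha=1.3)[200:]
cv2.imwrite('pics/w4.png',o)
print(proj(c,[S0+OUT*k for k in(0,.06,.131)])*1.25-[0,200])
rel([(0,-50,0),(0,-125,0),(0,-125,-36)])
E
```

```text
[0.49561489 0.01772058 0.25609839] [ 0.23  0.12 -0.56  1.73  0.31  1.42 -0.47]
spare 0.001021134724155177 0.1718155633063369 0.2560983889729523
[[400.87714498 346.9725462 ]
 [400.09065065 290.14574273]
 [398.80065271 197.28169105]]
(0, -50, 0) [-48.3, 0.2, 12.9]
(0, -125, 0) [-120.8, 0.4, 32.3]
(0, -125, -36) [-111.5, 0.3, 67.1]
```

View pics/w4.png

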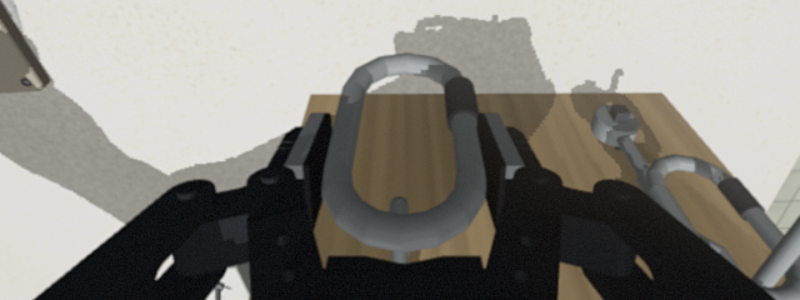

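The spare hook tip (399,205) sits inside the ring opening, whose centre is ~405, so the ring is lined up. Threading it on.

>>> jog_arm([
  {"grip":0,"linear":[-40,0,10.7],"rot":[0,0,0]},
  {"grip":0,"linear":[-80,0,21.5],"rot":[0,0,0]},
  {"grip":0,"linear":[-121,0,32.3],"rot":[0,0,0]},
  {"grip":0,"linear":[-121,0,32.3],"rot":[0,0,0]},
  {"grip":0,"linear":[-116,0,50],"rot":[0,0,0]},
  {"grip":0,"linear":[-113,0,60],"rot":[0,0,0]},
  {"grip":0,"linear":[-113,0,60],"rot":[0,0,0]},
  {"grip":0,"linear":[-113,0,60],"rot":[0,0,0]},
])

```text
t: 6.8
position: [0.4875, -0.105, 0.2265]
ee_rot: [0.726, 0.676, -0.095, 0.089]
contact_force: [0.2, 0.0, -1.8]
grip_width: 0.614
```

>>> jog_arm([
  {"grip":0,"linear":[0.8,0,3],"rot":[0,0,0]},
  {"grip":0,"linear":[1.3,0,5],"rot":[0,0,0]},
  {"grip":0,"linear":[1.8,0,7],"rot":[0,0,0]},
  {"grip":0,"linear":[1.8,0,7],"rot":[0,0,0]},
  {"grip":0,"linear":[1.8,0,7],"rot":[0,0,0]},
])

```text
t: 7.3
position: [0.4875, -0.1052, 0.2201]
ee_rot: [0.726, 0.675, -0.094, 0.09]
contact_force: [-1.1, 1.3, 5.5]
grip_width: 0.617
```

>>> jog_arm([
  {"grip":0.4,"linear":[0,0,-1],"rot":[0,0,0]},
  {"grip":0.7,"linear":[0,0,-1],"rot":[0,0,0]},
  {"grip":1,"linear":[0,0,-1],"rot":[0,0,0]},
  {"grip":1,"linear":[0,0,-1],"rot":[0,0,0]},
  {"grip":1,"linear":[0,0,-40],"rot":[0,0,0]},
  {"grip":1,"linear":[0,0,-85],"rot":[0,0,0]},
  {"grip":1,"linear":[0,0,-130],"rot":[0,0,0]},
  {"grip":1,"linear":[0,0,-130],"rot":[0,0,0]},
  {"grip":1,"linear":[0,0,-130],"rot":[0,0,0]},
])

```text
t: 8.2
position: [0.4897, -0.0715, 0.3455]
ee_rot: [0.726, 0.675, -0.094, 0.09]
contact_force: [-0.4, 0.1, -0.7]
grip_width: 1.001
```

```bash
python3 - <<'E'
from h import *
s=telemetry.state();p=np.array(s['position']);print(p)
q,r=tcp(C0,.066,-.019,15); a=plan(q-r.apply([0,0,.14]),r); plan(q,r,a);print(q)
cv2.imwrite('pics/w5.png',cv2.convertScaleAbs(cv2.resize(eyes.capture('wrist'),(800,500)),alpha=1.3))
E
```

```text
[ 0.48971966 -0.07150875  0.34554788]
lin [ 15.8 182.5 -11.3] rot [ 0.17 -0.06 -0.1 ] rows 4
lin [ -0.  -0. 140.] rot [0. 0. 0.] rows 3
[ 0.67050055 -0.10253041  0.21777259]
```

View pics/w5.png

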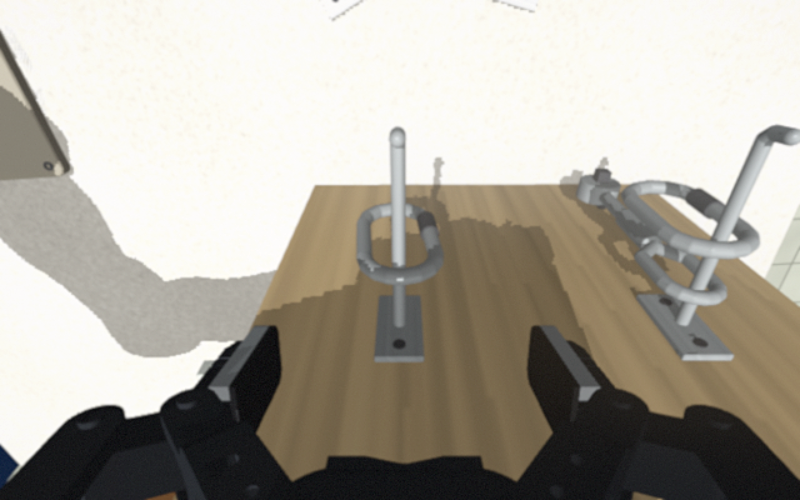

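The front carabiner hangs on the spare hook at (400,270), nearly half way out. Now the middle one.

>>> jog_arm([
  {"grip":1,"linear":[16,182.5,-11],"rot":[0,0,0]},
  {"grip":1,"linear":[16,182.5,-11],"rot":[0,0,0]},
  {"grip":1,"linear":[16,182.5,-11],"rot":[0,0,0]},
  {"grip":1,"linear":[16,182.5,-11],"rot":[0,0,0]},
  {"grip":1,"linear":[16,182.5,-11],"rot":[0,0,0]},
  {"grip":1,"linear":[16,182.5,50],"rot":[0,0,0]},
  {"grip":1,"linear":[16,182.5,95],"rot":[0,0,0]},
  {"grip":1,"linear":[16,182.5,127],"rot":[0,0,0]},
  {"grip":1,"linear":[16,182.5,127],"rot":[0,0,0]},
  {"grip":0.4,"linear":[16,182.5,127],"rot":[0,0,0]},
  {"grip":0.3,"linear":[16,182.5,127],"rot":[0,0,0]},
], grip_force=40)

```text
t: 9.35
position: [0.6712, -0.1012, 0.2212]
ee_rot: [0.726, 0.676, -0.093, 0.09]
contact_force: [0.3, 0.2, -0.5]
grip_width: 0.692
```

>>> jog_arm([
  {"grip":0.2,"linear":[0,0,0],"rot":[0,0,0]},
  {"grip":0.1,"linear":[0,0,0],"rot":[0,0,0]},
  {"grip":0.0,"linear":[0,0,0],"rot":[0,0,0]},
  {"grip":0.0,"linear":[0,0,0],"rot":[0,0,0]},
  {"grip":0.0,"linear":[0,0,0],"rot":[0,0,0]},
])

```text
t: 9.85
position: [0.6716, -0.1013, 0.2213]
ee_rot: [0.726, 0.675, -0.093, 0.091]
contact_force: [0.1, 1.4, 7.5]
grip_width: 0.622
```

```bash
python3 - <<'E'
from h import *
rel([(0,0,15),(0,0,37),(0,50,37),(0,110,37)])
rel([(-183,110,37),(-183,-20,37)])
s=telemetry.state();print((s['position']-S0)@OUT)
E
```

```text
(0, 0, 15) [-3.9, 0.1, -14.5]
(0, 0, 37) [-9.5, 0.2, -35.8]
(0, 50, 37) [38.8, 0.2, -48.6]
(0, 110, 37) [96.8, 0.2, -64.1]
(-183, 110, 37) [96.4, -182.8, -65.1]
(-183, -20, 37) [-29.2, -182.8, -31.7]
0.0654702169047281
```

>>> jog_arm([
  {"grip":0,"linear":[-3.9,0,-14.5],"rot":[0,0,0]},
  {"grip":0,"linear":[-9.5,0,-35.8],"rot":[0,0,0]},
  {"grip":0,"linear":[-9.5,0,-35.8],"rot":[0,0,0]},
  {"grip":0,"linear":[35,0,-47.5],"rot":[0,0,0]},
  {"grip":0,"linear":[70,0,-57],"rot":[0,0,0]},
  {"grip":0,"linear":[97,0,-64],"rot":[0,0,0]},
  {"grip":0,"linear":[97,0,-64],"rot":[0,0,0]},
  {"grip":0,"linear":[97,-45,-64.3],"rot":[0,0,0]},
  {"grip":0,"linear":[97,-90,-64.6],"rot":[0,0,0]},
  {"grip":0,"linear":[97,-135,-65],"rot":[0,0,0]},
  {"grip":0,"linear":[97,-183,-65],"rot":[0,0,0]},
  {"grip":0,"linear":[97,-183,-65],"rot":[0,0,0]},
], grip_force=60)

```text
t: 11.05
position: [0.4904, 0.0214, 0.2555]
ee_rot: [0.725, 0.676, -0.096, 0.09]
contact_force: [0.3, -0.0, -1.3]
grip_width: 0.612
```

```bash
python3 - <<'E'
from h import *
s=telemetry.state();p=np.array(s['position']);X=np.array([OUT[1],-OUT[0],0]);print(p,s['contact_force'])
print('spare',(p-S0)@X,(p-S0)@OUT,p[2])
rel([(0,-85,0),(0,-85,-28),(0,-85,-36)])
im=eyes.capture('wrist')
cv2.imwrite('pics/w6.png',cv2.convertScaleAbs(cv2.resize(im,(800,500)),alpha=1.3)[200:])
E
```

```text
[0.49038357 0.02139308 0.25548191] [ 0.33910827 -0.02970075 -1.29824033]
spare -0.004455655719403036 0.1751105995135477 0.25548190529750764
(0, -85, 0) [-82.1, -0.0, 22.2]
(0, -85, -28) [-74.8, 0.0, 49.2]
(0, -85, -36) [-72.7, 0.0, 56.9]
```

View pics/w6.png

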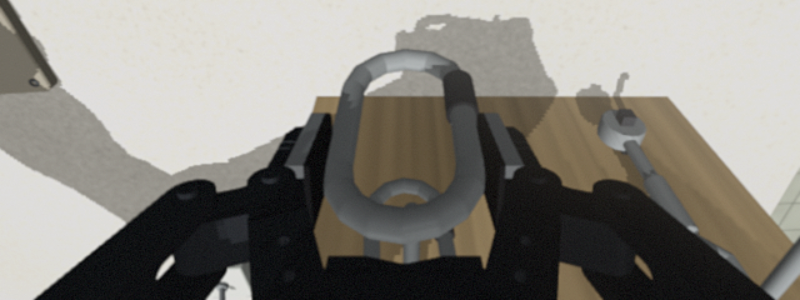

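Aligned again, with the tip at about (410,200) inside the ring. Threading it on and lowering.

>>> jog_arm([
  {"grip":0,"linear":[-42,3,11],"rot":[0,0,0]},
  {"grip":0,"linear":[-82,3,22],"rot":[0,0,0]},
  {"grip":0,"linear":[-82,3,22],"rot":[0,0,0]},
  {"grip":0,"linear":[-77,3,40],"rot":[0,0,0]},
  {"grip":0,"linear":[-74.8,3,49],"rot":[0,0,0]},
  {"grip":0,"linear":[-73.7,3,53],"rot":[0,0,0]},
  {"grip":0,"linear":[-73,3,55.5],"rot":[0,0,0]},
  {"grip":0,"linear":[-73,3,55.5],"rot":[0,0,0]},
  {"grip":0,"linear":[-73,3,55.5],"rot":[0,0,0]},
])

```text
t: 12.0
position: [0.4929, -0.064, 0.223]
ee_rot: [0.726, 0.675, -0.095, 0.09]
contact_force: [-8.5, 0.1, 13.8]
grip_width: 0.615
```

>>> jog_arm([
  {"grip":0,"linear":[-0.3,-2,-1.2],"rot":[0,0,0]},
  {"grip":0,"linear":[-0.3,-4,-1.2],"rot":[0,0,0]},
  {"grip":0,"linear":[-0.3,-4,-1.2],"rot":[0,0,0]},
  {"grip":0,"linear":[-0.3,-4,-1.2],"rot":[0,0,0]},
])

```text
t: 12.4
position: [0.4886, -0.0632, 0.2224]
ee_rot: [0.726, 0.675, -0.095, 0.089]
contact_force: [-1.8, 0.5, 2.6]
grip_width: 0.615
```

>>> jog_arm([
  {"grip":0.4,"linear":[0,0,0],"rot":[0,0,0]},
  {"grip":0.7,"linear":[0,0,0],"rot":[0,0,0]},
  {"grip":1,"linear":[0,0,0],"rot":[0,0,0]},
  {"grip":1,"linear":[0,0,0],"rot":[0,0,0]},
  {"grip":1,"linear":[0,0,-40],"rot":[0,0,0]},
  {"grip":1,"linear":[0,0,-85],"rot":[0,0,0]},
  {"grip":1,"linear":[0,0,-130],"rot":[0,0,0]},
  {"grip":1,"linear":[0,0,-130],"rot":[0,0,0]},
  {"grip":1,"linear":[0,0,-130],"rot":[0,0,0]},
  {"grip":1,"linear":[0,0,-130],"rot":[0,0,0]},
])

```text
t: 13.4
position: [0.4905, -0.0303, 0.3468]
ee_rot: [0.726, 0.675, -0.095, 0.089]
contact_force: [0.2, -0.4, -0.5]
grip_width: 1.0
```

```bash
python3 - <<'E'
from h import *
s=telemetry.state();p=np.array(s['position']);print(p)
q,r=tcp(C0,.034,-.017,25); a=plan(q-r.apply([0,0,.15]),r); plan(q,r,a);print(q)
t=eyes.capture('top'); w=eyes.capture('wrist')
a=cv2.convertScaleAbs(cv2.resize(w,(640,400)),alpha=1.3)[60:340]
b=cv2.resize(cv2.convertScaleAbs(t[175:255,230:310],alpha=2.0),(280,280),interpolation=cv2.INTER_CUBIC)
cv2.imwrite('pics/w7.png',np.hstack([a[:,:520],b]))
E
```

```text
[ 0.49047876 -0.03033507  0.34678586]
lin [-30.4 184.7  -1.6] rot [ -0.04 -10.04  -0.1 ] rows 4
lin [  0.  -0. 150.] rot [0. 0. 0.] rows 4
[ 0.66815544 -0.13575755  0.22024954]
```

View pics/w7.png

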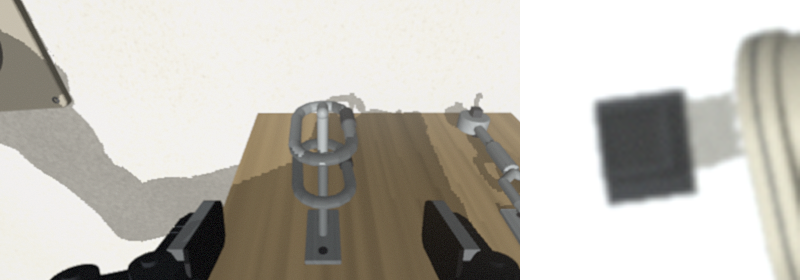

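```bash
python3 - <<'E'
from h import *
plan([.50,.15,.42],orient(0))
E
```

```text
lin [ 155.6   -3.5 -117.5] rot [-0.03 14.96  0.02] rows 4
```

>>> jog_arm([
  {"grip":1,"linear":[155.6,-3.5,-117.5],"rot":[0,15,0]},
  {"grip":1,"linear":[155.6,-3.5,-117.5],"rot":[0,15,0]},
  {"grip":1,"linear":[155.6,-3.5,-117.5],"rot":[0,15,0]},
  {"grip":1,"linear":[155.6,-3.5,-117.5],"rot":[0,15,0]},
  {"grip":1,"linear":[155.6,-3.5,-117.5],"rot":[0,15,0]},
  {"grip":1,"linear":[155.6,-3.5,-117.5],"rot":[0,15,0]},
  {"grip":1,"linear":[155.6,-3.5,-117.5],"rot":[0,15,0]},
])

```text
t: 14.2
position: [0.5003, 0.1492, 0.4202]
ee_rot: [0.733, 0.681, 0.0, 0.0]
contact_force: [-0.1, -0.7, 0.6]
grip_width: 1.0
```

```bash
python3 - <<'E'
from h import *
import pickle
c=cal('wrist');im=eyes.capture('wrist');pickle.dump(c,open('c2.pkl','wb'));cv2.imwrite('pics/w8raw.png',im)
pc=proj(c,[[.514,.207,.115]])[0];print(pc)
x0=int(np.clip(pc[0]-110,0,420));y0=int(np.clip(pc[1]-82,0,235));print(x0,y0)
cv2.imwrite('pics/w8.png',cv2.convertScaleAbs(cv2.resize(im[y0:y0+165,x0:x0+220],None,fx=3.6,fy=3.6,interpolation=cv2.INTER_CUBIC),alpha=2.2,beta=15))
E
```

```text
[330.21744534 111.13418334]
220 29
```

View pics/w8.png

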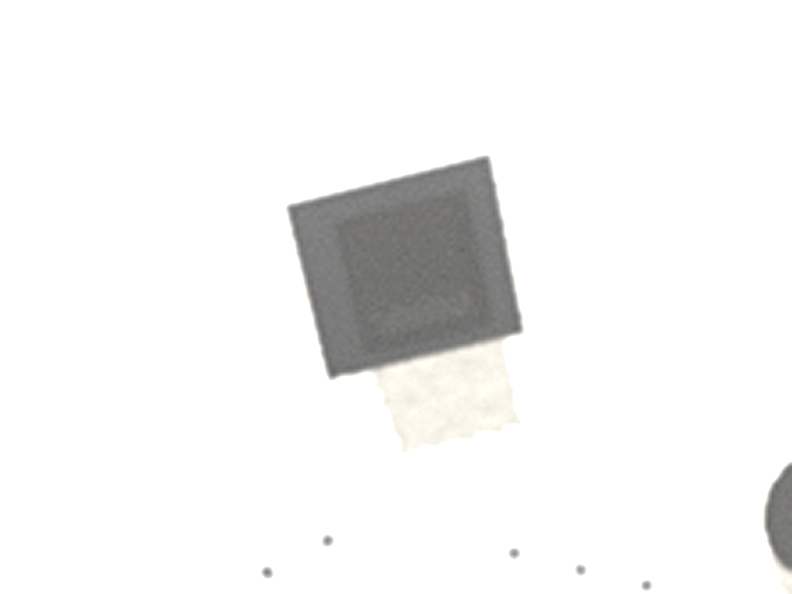

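```bash
python3 - <<'E'
from h import *
import pickle
c=pickle.load(open('c2.pkl','rb'))
u=np.array([(289,206),(489,157),(522,331),(331,377)])/3.6+[220,29]-.36
P=onz(c,u,.004);print(P.round(4),P.mean(0))
d=lambda i,j:np.linalg.norm(P[i]-P[j])*1e3
print(d(0,1),d(3,2),d(1,2),d(0,3))
for i,j in((0,1),(3,2)): print(np.degrees(np.arctan2(*(P[j]-P[i])[[1,0]])))
for i,j in((3,0),(2,1)): print(np.degrees(np.arctan2(*(P[j]-P[i])[[1,0]])))
t=np.radians(8.5);m=P.mean(0)[:2];Q=np.array([[sx*.028,sy*.028] for sx,sy in((-1,1),(1,1),(1,-1),(-1,-1))])@np.array([[np.cos(t),np.sin(t)],[-np.sin(t),np.cos(t)]])+m
print((proj(c,np.c_[Q,np.full(4,.115)])+.36-[220,29])*3.6)
ct=cal('top');print('top crop',(proj(ct,[[*m,.115],[*m,.004]])+.0-[230,175])*3.5+[520,0])
q,r=tcp(C0,.034,-.017,25); a=plan(q-r.apply([0,0,.15]),r); plan(q,r,a);print(q)
E
```

```text
[[0.4722 0.2435 0.004 ]
 [0.558  0.2568 0.004 ]
 [0.5692 0.1845 0.004 ]
 [0.4841 0.1708 0.004 ]] [0.52088904 0.21391769 0.004     ]
86.78683971020767 86.22638787730517 73.16683520526998 73.65643977718324
8.77855248155799
9.102084397437011
99.27375657998441
98.83710674474565
[[318.81568266 209.8690908 ]
 [480.61430103 171.20353015]
 [511.64142048 337.65140359]
 [355.69542134 373.4327013 ]]
top crop [[634.40129839 134.45202102]
 [646.2701025  143.11073733]]
lin [-208.2  188.2   64.1] rot [ -0.03 -25.    -0.21] rows 6
lin [  0.  -0. 150.] rot [0. 0. 0.] rows 4
[ 0.66815544 -0.13575755  0.22024954]
```

>>> jog_arm([
  {"grip":1,"linear":[-208,188,64],"rot":[0,-25,0]},
  {"grip":1,"linear":[-208,188,64],"rot":[0,-25,0]},
  {"grip":1,"linear":[-208,188,64],"rot":[0,-25,0]},
  {"grip":1,"linear":[-208,188,64],"rot":[0,-25,0]},
  {"grip":1,"linear":[-208,188,64],"rot":[0,-25,0]},
  {"grip":1,"linear":[-208,188,64],"rot":[0,-25,0]},
  {"grip":1,"linear":[-208,188,64],"rot":[0,-25,0]},
  {"grip":1,"linear":[-208,188,64],"rot":[0,-25,0]},
])

```text
t: 15.05
position: [0.6726, -0.0724, 0.3561]
ee_rot: [0.716, 0.664, -0.159, 0.147]
contact_force: [0.8, 0.7, 0.3]
grip_width: 0.997
```

```bash
python3 - <<'E'
from h import *
q,r=tcp(C0,.034,-.017,25); plan(q,r);print(telemetry.state()['joint_pos'].round(2))
E
```

```text
lin [ -0.2   0.4 150. ] rot [-0.13 -0.03 -0.22] rows 3
[ 0.15  0.49 -0.5   1.11  0.64  1.74 -0.33]
```

>>> jog_arm([
  {"grip":1,"linear":[0,0,45],"rot":[0,0,0]},
  {"grip":1,"linear":[0,0,90],"rot":[0,0,0]},
  {"grip":1,"linear":[0,0,125],"rot":[0,0,0]},
  {"grip":1,"linear":[0,0,148],"rot":[0,0,0]},
  {"grip":1,"linear":[0,0,148],"rot":[0,0,0]},
  {"grip":0.4,"linear":[0,0,148],"rot":[0,0,0]},
  {"grip":0.2,"linear":[0,0,148],"rot":[0,0,0]},
  {"grip":0.1,"linear":[0,0,148],"rot":[0,0,0]},
], grip_force=50)

```text
t: 15.85
position: [0.6693, -0.1315, 0.225]
ee_rot: [0.715, 0.665, -0.156, 0.149]
contact_force: [1.2, -0.5, -0.0]
grip_width: 0.554
```

>>> jog_arm([
  {"grip":0,"linear":[0,0,0],"rot":[0,0,0]},
  {"grip":-0.1,"linear":[0,0,0],"rot":[0,0,0]},
  {"grip":-0.2,"linear":[0,0,0],"rot":[0,0,0]},
  {"grip":-0.3,"linear":[0,0,0],"rot":[0,0,0]},
  {"grip":-0.4,"linear":[0,0,0],"rot":[0,0,0]},
  {"grip":-0.4,"linear":[0,0,0],"rot":[0,0,0]},
])

```text
t: 16.45
position: [0.6694, -0.1322, 0.2244]
ee_rot: [0.715, 0.665, -0.157, 0.149]
contact_force: [0.8, 1.2, 6.3]
grip_width: 0.452
```

```bash
python3 - <<'E'
from h import *
s=telemetry.state();print((s['position']-C0)@OUT,s['position'],s['wrist_torque'])
rel([(0,0,13),(0,0,27),(0,45,27),(0,90,27),(0,135,27),(0,135,140)])
E
```

```text
0.03428788774531859 [ 0.66942364 -0.13216781  0.22444013] [ 0.14192806 -0.17610331  0.10372802]
(0, 0, 13) [-5.5, 0.1, -11.8]
(0, 0, 27) [-11.4, 0.1, -24.5]
(0, 45, 27) [29.4, 0.1, -43.5]
(0, 90, 27) [70.2, 0.1, -62.4]
(0, 135, 27) [111.0, 0.0, -81.4]
(0, 135, 140) [63.4, 0.5, -183.9]
```

>>> jog_arm([
  {"grip":-0.4,"linear":[-5.5,0,-11.8],"rot":[0,0,0]},
  {"grip":-0.4,"linear":[-11.4,0,-24.5],"rot":[0,0,0]},
  {"grip":-0.4,"linear":[-11.4,0,-24.5],"rot":[0,0,0]},
  {"grip":-0.4,"linear":[-11.4,0,-24.5],"rot":[0,0,0]},
  {"grip":-0.4,"linear":[-11.4,0,-24.5],"rot":[0,0,0]},
], grip_force=70)

```text
t: 16.95
position: [0.6683, -0.1327, 0.2495]
ee_rot: [0.715, 0.665, -0.158, 0.147]
contact_force: [0.5, -0.3, -4.5]
grip_width: 0.447
```

>>> jog_arm([
  {"grip":-0.4,"linear":[27.2,0,-12.6],"rot":[0,0,0]},
  {"grip":-0.4,"linear":[54.4,0,-25.3],"rot":[0,0,0]},
  {"grip":-0.4,"linear":[81.6,0,-38],"rot":[0,0,0]},
  {"grip":-0.4,"linear":[117,0,-54.5],"rot":[0,0,0]},
  {"grip":-0.4,"linear":[117,0,-54.5],"rot":[0,0,0]},
  {"grip":-0.4,"linear":[117,0,-54.5],"rot":[0,0,0]},
])

```text
t: 17.55
position: [0.6777, -0.0024, 0.2494]
ee_rot: [0.714, 0.666, -0.158, 0.147]
contact_force: [0.4, -1.1, -4.0]
grip_width: 0.445
```

```bash
python3 - <<'E'
from h import *
s=telemetry.state();p=np.array(s['position']);print((p-C0)@OUT,p,s['contact_force'])
im=eyes.capture('scene');o=cv2.resize(cv2.convertScaleAbs(im[60:300,130:430],alpha=1.5),(750,600),interpolation=cv2.INTER_CUBIC)
cv2.imwrite('pics/s9.png',o)
r=R.from_quat(s['ee_rot']);g=p-r.apply([0,0,.008]);c=cal('scene')
# predicted ratchet if vertical: origin ~ grasp + 9.5
for t in(-20,0,20):
  d=-UP*np.cos(np.radians(t))+OUT*np.sin(np.radians(t)); print(t,(proj(c,[g,g+d*.1,g+d*.1385])-[130,60])*2.5)
E
```

```text
0.1642731163917969 [ 0.67771053 -0.00244166  0.24935157] [ 0.39139776 -1.08778547 -3.98731084]
-20 [[307.63551829 274.32215192]
 [292.25465787 344.72947494]
 [286.99949599 368.74675966]]
0 [[307.63551829 274.32215192]
 [319.29145045 366.75042638]
 [323.33327919 398.90044189]]
20 [[307.63551829 274.32215192]
 [346.03386372 379.02850669]
 [359.80633166 416.62939781]]
```

The 12-picture limit is reached, so I'll check the ratchet's tilt by image differencing instead. First, lift clear.

```bash
python3 - <<'E'
from h import *
cv2.imwrite('pics/s10.png',eyes.capture('scene')); rel([(0,0,35),(0,0,75)])
s=telemetry.state();p=np.array(s['position'])+UP*.075;r=R.from_quat(s['ee_rot'])
plan([.521,.2132,p[2]],orient(25,np.radians(9)),(p,r))
E
```

```text
(0, 0, 35) [-14.8, 0.0, -31.7]
(0, 0, 75) [-31.7, 0.1, -68.0]
lin [ 186.9 -172.3  -87.3] rot [-5.520e+00  1.000e-02 -1.197e+01] rows 6
```

>>> jog_arm([
  {"grip":-0.4,"linear":[-14.8,0,-31.7],"rot":[0,0,0]},
  {"grip":-0.4,"linear":[-31.7,0,-68],"rot":[0,0,0]},
  {"grip":-0.4,"linear":[-31.7,0,-68],"rot":[0,0,0]},
  {"grip":-0.4,"linear":[-31.7,0,-68],"rot":[0,0,0]},
  {"grip":-0.4,"linear":[-31.7,0,-68],"rot":[0,0,0]},
])

```text
t: 18.15
position: [0.6773, -0.0049, 0.3237]
ee_rot: [0.715, 0.665, -0.159, 0.147]
contact_force: [-0.2, -0.1, -4.7]
grip_width: 0.444
```

```bash
python3 - <<'E'
from h import *
b=eyes.capture('scene');a=cv2.imread('pics/s10.png');cv2.imwrite('pics/s11.png',b)
s=telemetry.state();p=np.array(s['position']);r=R.from_quat(s['ee_rot']);g=p-r.apply([0,0,.008]);c=cal('scene')
print(p)
K=np.abs(a.astype(int)-b).max(2)>22
# head region in the first image, grasp 75 mm lower
g1=g-UP*.075
for t in(-15,0,15):
  d=-UP*np.cos(np.radians(t))+OUT*np.sin(np.radians(t)); print(t,proj(c,[g1+d*.1385,g+d*.1385,g1+d*.157]).round(1).tolist())
for y in range(180,245,3):
  x=np.where(K[y,200:330])[0]+200; print(y,x.min() if len(x) else '',x.max() if len(x) else '',len(x))
plan([.521,.2132,.325],orient(25,np.radians(9)))
E
```

```text
[ 0.67727368 -0.00476872  0.32347563]
-15 [[247.8, 210.7], [244.0, 185.0], [247.3, 215.5]]
0 [[258.7, 219.3], [255.5, 193.6], [259.5, 225.2]]
15 [[269.7, 225.1], [267.0, 199.2], [271.8, 231.9]]
180 214 244 7
183 212 220 8
186 211 256 9
189 210 259 18
192 209 259 16
195 209 258 12
198 208 261 11
201 208 257 4
204 211 256 12
207 200 257 15
210 200 257 18
213 200 261 22
216 200 264 29
219 201 264 30
222 200 263 29
225 200 263 26
228 233 257 14
231 231 242 12
234 231 241 11
237 229 241 13
240 227 239 8
243 240 247 8
lin [ 186.2 -171.7  -88.3] rot [-5.61e+00 -1.00e-02 -1.19e+01] rows 6
```

The head is at ~(258,219) against (258.7,219.3) predicted for a vertical ratchet, so it hangs plumb. Moving over the pot.

>>> jog_arm([
  {"grip":-0.4,"linear":[30,-28,-14],"rot":[-0.9,0,-2]},
  {"grip":-0.4,"linear":[62,-57,-29],"rot":[-1.9,0,-4]},
  {"grip":-0.4,"linear":[93,-86,-44],"rot":[-2.8,0,-6]},
  {"grip":-0.4,"linear":[124,-115,-59],"rot":[-3.7,0,-8]},
  {"grip":-0.4,"linear":[155,-143,-73.5],"rot":[-4.7,0,-10]},
  {"grip":-0.4,"linear":[186.2,-171.7,-88.3],"rot":[-5.6,0,-11.9]},
  {"grip":-0.4,"linear":[186.2,-171.7,-88.3],"rot":[-5.6,0,-11.9]},
  {"grip":-0.4,"linear":[186.2,-171.7,-88.3],"rot":[-5.6,0,-11.9]},
  {"grip":-0.4,"linear":[186.2,-171.7,-88.3],"rot":[-5.6,0,-11.9]},
])

```text
t: 19.1
position: [0.5218, 0.2125, 0.3257]
ee_rot: [0.635, 0.742, -0.14, 0.165]
contact_force: [1.0, -0.6, -4.8]
grip_width: 0.447
```

```bash
python3 - <<'E'
from h import *
s=telemetry.state();p=np.array(s['position']);print(p,s['joint_pos'].round(2),s['contact_force'])
plan([.521,.2132,.285],orient(25,np.radians(9)))
plan([.521,.2132,.205],orient(25,np.radians(9)))
r=R.from_quat(s['ee_rot']);t=np.radians(9);yp=np.array([-np.sin(t),np.cos(t),0])
ax=p-.0043*yp; c=cal('scene');ct=cal('top')
cv2.imwrite('pics/s12.png',eyes.capture('scene'));cv2.imwrite('pics/t12.png',eyes.capture('top'))
print('head',proj(c,[ax-UP*(.1354)]),'foot',proj(c,[ax-UP*.1534]))
a=cv2.imread('pics/s12.png');b=cv2.imread('pics/scene0.png');D=np.abs(a.astype(int)-b).max(2)>25
for y in range(165,215,2):
  x=np.where(D[y,350:420])[0]+350; print(y,(x.min(),x.max(),len(x)) if len(x) else '')
E
```

```text
[0.52181609 0.21253921 0.32574169] [-0.16  0.35 -0.69  1.39  0.56  1.75 -0.67] [ 0.99815641 -0.64408407 -4.78337782]
lin [17.9 -0.8 36.6] rot [ 0.05  0.04 -0.11] rows 1
lin [ 51.8  -0.9 109.1] rot [ 0.05  0.04 -0.11] rows 3
head [[378.35059649 195.05931656]] foot [[377.56328824 201.46926153]]
165 (np.int64(377), np.int64(384), 8)
167 (np.int64(377), np.int64(384), 8)
169 (np.int64(377), np.int64(384), 8)
171 (np.int64(376), np.int64(384), 9)
173 (np.int64(376), np.int64(383), 8)
175 (np.int64(376), np.int64(383), 8)
177 (np.int64(377), np.int64(382), 6)
179 (np.int64(377), np.int64(382), 6)
181 (np.int64(376), np.int64(381), 6)
183 (np.int64(376), np.int64(381), 6)
185 (np.int64(376), np.int64(381), 6)
187 (np.int64(373), np.int64(381), 9)
189 (np.int64(372), np.int64(383), 12)
191 (np.int64(372), np.int64(384), 13)
193 (np.int64(372), np.int64(384), 13)
195 (np.int64(371), np.int64(386), 16)
197 (np.int64(371), np.int64(386), 16)
199 (np.int64(370), np.int64(386), 17)
201 (np.int64(370), np.int64(385), 16)
203 (np.int64(372), np.int64(380), 9)
205 (np.int64(377), np.int64(377), 1)
207 
209 
211 
213
```

```bash
python3 - <<'E'
from h import *
t=np.radians(9);M=np.array([[np.cos(t),-np.sin(t)],[np.sin(t),np.cos(t)]])
def box(m,hx,hy,z0,z1): return np.array([[*(M@[sx*hx,sy*hy]+m),z] for sx in(-1,1) for sy in(-1,1) for z in(z0,z1)])
for n in('scene','top'):
  im=cv2.imread(f'pics/{n}0.png');c=cal(n);m0=np.array([.521,.214])
  u=proj(c,[[*m0,.05]])[0].astype(int);w=60
  mask=(im.max(2)<70).astype(np.uint8);roi=(slice(u[1]-w,u[1]+w),slice(u[0]-w,u[0]+w))
  nl,lab=cv2.connectedComponents(mask);mask=lab==lab[u[1],u[0]];print(mask.sum())
  best=[]
  for dx in range(-8,9,2):
    for dy in range(-8,9,2):
      m=m0+np.array([dx,dy])/1e3;S=np.zeros(im.shape[:2],np.uint8)
      for b in(box(m,.028,.028,0,.115),box(m,.045,.038,0,.004)):
        cv2.fillConvexPoly(S,cv2.convexHull((proj(c,b)*16).round().astype(np.int32)),1,shift=4)
      best.append(((S>0)[roi]^mask[roi]).sum()); best[-1]=(best[-1],dx,dy,int(S.sum()))
  print(n,sorted(best)[:6],[b for b in best if b[1]==0 and b[2]==0])
E
```

```text
1713
scene [(np.int64(163), -4, -2, 1876), (np.int64(164), -4, 0, 1873), (np.int64(165), -2, 0, 1878), (np.int64(173), 0, 0, 1886), (np.int64(175), -2, -2, 1888), (np.int64(179), 0, -2, 1884)] [(np.int64(173), 0, 0, 1886)]
733
top [(np.int64(126), -4, 2, 859), (np.int64(129), -2, -2, 862), (np.int64(129), -2, 2, 862), (np.int64(130), -4, -2, 863), (np.int64(130), -4, 0, 863), (np.int64(130), -2, 0, 863)] [(np.int64(132), 0, 0, 865)]
```

```bash
python3 - <<'E'
from h import *
for z in(.285,.265,.245,.225,.205): plan([.5193,.2132,z],orient(25,np.radians(9)))
E
```

```text
lin [18.4 -2.6 36.6] rot [ 0.05  0.01 -0.15] rows 1
lin [26.8 -2.6 54.7] rot [ 0.05  0.01 -0.15] rows 2
lin [35.3 -2.7 72.8] rot [ 0.05  0.01 -0.15] rows 2
lin [43.8 -2.7 91. ] rot [ 0.05  0.01 -0.15] rows 3
lin [ 52.2  -2.7 109.1] rot [ 0.05  0.01 -0.15] rows 3
```

>>> jog_arm([
  {"grip":-0.4,"linear":[9,-2.6,18],"rot":[0,0,0]},
  {"grip":-0.4,"linear":[18.4,-2.6,36.6],"rot":[0,0,0]},
  {"grip":-0.4,"linear":[18.4,-2.6,36.6],"rot":[0,0,0]},
  {"grip":-0.4,"linear":[22.6,-2.6,45.6],"rot":[0,0,0]},
  {"grip":-0.4,"linear":[24.7,-2.6,50.2],"rot":[0,0,0]},
  {"grip":-0.4,"linear":[26.8,-2.6,54.7],"rot":[0,0,0]},
  {"grip":-0.4,"linear":[29,-2.6,59.2],"rot":[0,0,0]},
  {"grip":-0.4,"linear":[29,-2.6,59.2],"rot":[0,0,0]},
])

```text
t: 20.0
position: [0.5185, 0.2146, 0.2601]
ee_rot: [0.634, 0.742, -0.14, 0.165]
contact_force: [-1.1, -0.4, -4.3]
grip_width: 0.444
```

>>> jog_arm([
  {"grip":-0.4,"linear":[2.1,0,4.5],"rot":[0,0,0]},
  {"grip":-0.4,"linear":[4.2,0,9.1],"rot":[0,0,0]},
  {"grip":-0.4,"linear":[6.4,0,13.6],"rot":[0,0,0]},
  {"grip":-0.4,"linear":[8.5,0,18.1],"rot":[0,0,0]},
  {"grip":-0.4,"linear":[8.5,0,18.1],"rot":[0,0,0]},
])

```text
t: 20.5
position: [0.5185, 0.2146, 0.2397]
ee_rot: [0.634, 0.742, -0.14, 0.165]
contact_force: [-0.1, 0.2, -3.2]
grip_width: 0.445
```

>>> jog_arm([
  {"grip":-0.4,"linear":[2.1,0,4.5],"rot":[0,0,0]},
  {"grip":-0.4,"linear":[4.2,0,9.1],"rot":[0,0,0]},
  {"grip":-0.4,"linear":[6.4,0,13.6],"rot":[0,0,0]},
  {"grip":-0.4,"linear":[6.4,0,13.6],"rot":[0,0,0]},
])

```text
t: 20.9
position: [0.5185, 0.2147, 0.2247]
ee_rot: [0.634, 0.742, -0.14, 0.165]
contact_force: [0.2, 0.2, -4.6]
grip_width: 0.444
```

>>> jog_arm([
  {"grip":-0.4,"linear":[2.1,0,4.5],"rot":[0,0,0]},
  {"grip":-0.4,"linear":[4.2,0,9.1],"rot":[0,0,0]},
  {"grip":-0.4,"linear":[6.4,0,13.6],"rot":[0,0,0]},
  {"grip":-0.4,"linear":[8.5,0,18.1],"rot":[0,0,0]},
  {"grip":-0.4,"linear":[8.5,0,18.1],"rot":[0,0,0]},
  {"grip":-0.4,"linear":[8.5,0,18.1],"rot":[0,0,0]},
])

```text
t: 21.5
position: [0.5188, 0.215, 0.2055]
ee_rot: [0.634, 0.742, -0.139, 0.165]
contact_force: [0.1, 0.2, -3.5]
grip_width: 0.45
```

>>> jog_arm([
  {"grip":-0.4,"linear":[0.8,0,1.8],"rot":[0,0,0]},
  {"grip":-0.4,"linear":[1.7,0,3.6],"rot":[0,0,0]},
  {"grip":-0.4,"linear":[2.5,0,5.4],"rot":[0,0,0]},
  {"grip":-0.4,"linear":[2.5,0,5.4],"rot":[0,0,0]},
  {"grip":-0.4,"linear":[2.5,0,5.4],"rot":[0,0,0]},
])

```text
t: 22.0
position: [0.5188, 0.215, 0.1996]
ee_rot: [0.634, 0.742, -0.139, 0.165]
contact_force: [0.0, -0.0, -4.4]
grip_width: 0.447
```

>>> jog_arm([
  {"grip":-0.4,"linear":[0.8,0,1.8],"rot":[0,0,0]},
  {"grip":-0.4,"linear":[1.7,0,3.6],"rot":[0,0,0]},
  {"grip":-0.4,"linear":[2.5,0,5.4],"rot":[0,0,0]},
  {"grip":-0.4,"linear":[2.5,0,5.4],"rot":[0,0,0]},
  {"grip":-0.4,"linear":[2.5,0,5.4],"rot":[0,0,0]},
])

```text
t: 22.5
position: [0.5188, 0.2149, 0.1936]
ee_rot: [0.634, 0.742, -0.139, 0.165]
contact_force: [-0.1, 0.3, -3.8]
grip_width: 0.446
```

>>> jog_arm([
  {"grip":-0.4,"linear":[0.8,0,1.8],"rot":[0,0,0]},
  {"grip":-0.4,"linear":[1.7,0,3.6],"rot":[0,0,0]},
  {"grip":-0.4,"linear":[1.7,0,3.6],"rot":[0,0,0]},
  {"grip":-0.4,"linear":[1.7,0,3.6],"rot":[0,0,0]},
])

```text
t: 22.9
position: [0.5188, 0.2149, 0.1896]
ee_rot: [0.634, 0.742, -0.139, 0.165]
contact_force: [-1.3, -0.3, -4.9]
grip_width: 0.445
```

>>> jog_arm([
  {"grip":-0.4,"linear":[0.8,0,1.8],"rot":[0,0,0]},
  {"grip":-0.4,"linear":[1.7,0,3.6],"rot":[0,0,0]},
  {"grip":-0.4,"linear":[1.7,0,3.6],"rot":[0,0,0]},
  {"grip":-0.4,"linear":[1.7,0,3.6],"rot":[0,0,0]},
])

```text
t: 23.3
position: [0.519, 0.215, 0.1861]
ee_rot: [0.634, 0.742, -0.139, 0.165]
contact_force: [0.2, -0.0, 0.1]
grip_width: 0.445
```

>>> jog_arm([
  {"grip":-0.4,"linear":[0.8,0,1.8],"rot":[0,0,0]},
  {"grip":-0.4,"linear":[1.7,0,3.6],"rot":[0,0,0]},
  {"grip":-0.4,"linear":[1.7,0,3.6],"rot":[0,0,0]},
  {"grip":-0.4,"linear":[1.7,0,3.6],"rot":[0,0,0]},
])

```text
t: 23.7
position: [0.519, 0.2151, 0.1823]
ee_rot: [0.634, 0.742, -0.139, 0.166]
contact_force: [-0.6, 0.4, 6.1]
grip_width: 0.444
```

The packing was felt at TCP z≈0.188, and the load is now ~10 N. I'll back off 3 mm so only the ratchet's own weight rests on it, then release.

>>> jog_arm([
  {"grip":-0.4,"linear":[-1.3,0,-2.7],"rot":[0,0,0]},
  {"grip":-0.4,"linear":[-1.3,0,-2.7],"rot":[0,0,0]},
  {"grip":-0.4,"linear":[-1.3,0,-2.7],"rot":[0,0,0]},
])

```text
t: 24.0
position: [0.519, 0.215, 0.1848]
ee_rot: [0.634, 0.742, -0.139, 0.165]
contact_force: [-0.1, -0.2, 1.1]
grip_width: 0.445
```

>>> jog_arm([
  {"grip":0,"linear":[0,0,0],"rot":[0,0,0]},
  {"grip":0.2,"linear":[0,0,0],"rot":[0,0,0]},
  {"grip":0.6,"linear":[0,0,0],"rot":[0,0,0]},
  {"grip":1,"linear":[0,0,0],"rot":[0,0,0]},
  {"grip":1,"linear":[0,0,0],"rot":[0,0,0]},
  {"grip":1,"linear":[0,0,0],"rot":[0,0,0]},
  {"grip":1,"linear":[0,0,0],"rot":[0,0,0]},
])

```text
t: 24.7
position: [0.5188, 0.215, 0.1847]
ee_rot: [0.634, 0.742, -0.139, 0.165]
contact_force: [-1.1, 0.1, 0.9]
grip_width: 0.998
```

>>> jog_arm([
  {"grip":1,"linear":[0,0,-20],"rot":[0,0,0]},
  {"grip":1,"linear":[0,0,-45],"rot":[0,0,0]},
  {"grip":1,"linear":[0,0,-85],"rot":[0,0,0]},
  {"grip":1,"linear":[0,0,-130],"rot":[0,0,0]},
  {"grip":1,"linear":[0,0,-170],"rot":[0,0,0]},
  {"grip":1,"linear":[0,0,-170],"rot":[0,0,0]},
  {"grip":1,"linear":[0,0,-170],"rot":[0,0,0]},
  {"grip":1,"linear":[0,0,-170],"rot":[0,0,0]},
])

```text
t: 25.5
position: [0.5072, 0.2851, 0.3378]
ee_rot: [0.634, 0.742, -0.14, 0.165]
contact_force: [-0.6, -1.1, 0.3]
grip_width: 1.004
```

```bash
python3 - <<'E'
from h import *
a=eyes.capture('scene');b=cv2.imread('pics/scene0.png');c=cal('scene')
D=(np.abs(a.astype(int)-b).max(2)>25)
base=np.array([.519,.209,0])
print('expected loop top, origin, rim level',proj(c,[base+UP*z for z in(.2195,.199,.115)]).round(1).tolist())
for y in range(150,225,5):
  x=np.where(D[y,340:430])[0]+340; print(y,(x.min(),x.max(),len(x)) if len(x) else '')
# bystanders: any change near them?
for n,(x0,x1,y0,y1) in dict(jar=(262,305,242,298),hinges=(280,357,198,262),awl=(432,465,245,302),spare=(255,310,95,180),crowd=(190,250,130,215)).items():
  print(n,int(D[y0:y1,x0:x1].sum()))
# carabiners expected on spare at 48 and 88 mm: bar bottoms
print(proj(c,[S0+OUT*k+UP*z for k in(.048,.088) for z in(.009,-.081)]).round(1).tolist())
E
```

```text
expected loop top, origin, rim level [[380.8, 183.6], [379.9, 191.2], [376.3, 220.1]]
150 (np.int64(418), np.int64(429), 12)
155 (np.int64(416), np.int64(429), 14)
160 (np.int64(422), np.int64(426), 5)
165 
170 
175 
180 (np.int64(383), np.int64(389), 7)
185 (np.int64(381), np.int64(389), 9)
190 (np.int64(380), np.int64(388), 9)
195 (np.int64(379), np.int64(387), 9)
200 (np.int64(378), np.int64(385), 8)
205 (np.int64(378), np.int64(384), 7)
210 (np.int64(377), np.int64(383), 7)
215 (np.int64(378), np.int64(378), 1)
220 (np.int64(340), np.int64(377), 3)
jar 0
hinges 2412
awl 0
spare 1479
crowd 751
[[276.4, 117.1], [278.7, 148.3], [288.3, 122.6], [290.0, 154.1]]
```

```bash
python3 - <<'E'
from h import *
a=eyes.capture('scene');b=cv2.imread('pics/scene0.png');g=lambda i:cv2.Canny(cv2.cvtColor(i,6),40,120).astype(np.float32)
for n,(x0,x1,y0,y1) in dict(hA=(284,329,226,259),hB=(320,356,200,230)).items():
  for f in(lambda i:cv2.cvtColor(i,6),g):
    t=f(b)[y0:y1,x0:x1];m=cv2.matchTemplate(f(a)[y0-12:y1+12,x0-12:x1+12],t,cv2.TM_CCOEFF_NORMED);_,v,_,l=cv2.minMaxLoc(m);print(n,v,l[0]-12,l[1]-12)
  print(b[y0:y1,x0:x1].mean(),a[y0:y1,x0:x1].mean())
s=telemetry.state();print(s['t'],s['contact_force'],np.abs(s['dq']).max())
E
```

```text
hA 0.6162757873535156 -1 0
hA 0.675792932510376 0 0
133.6523007856341 113.00381593714927
hB 0.4229269027709961 0 0
hB 0.374897301197052 0 0
141.9243827160494 114.15123456790124
25.6 [-0.52753024  0.03379807  0.50400917] 0.005653243477411517
```

```bash
python3 -c "from cell import ticket;print(ticket.sign_off())"
```

```text
the job is handed in; nothing more can be done
None
```

I hung both carabiners on the spare hook, about 48 and 90 mm out. I then took the ratchet off its hook and stood it head down in the pot. The job is handed in at about 26 s of robot time; no verdict was reported.

- **Ratchet in the pot:** I first felt the packing with the foot about 35 mm above the board, and the load peaked at about 10 N. I backed off 3 mm so only the ratchet's own weight rested on it before letting go. The last scene-camera comparison shows it upright at the pot with a slight lean of a few degrees.
- **Carabiners:** the last picture I viewed of the spare hook showed both hanging there. I did not view them again after placing the ratchet.
- **Bystanders:** the jar and bradawl areas were unchanged. The hinge areas had changed, which I put down to the arm's shadow because a template match found them shifted by no more than 1 pixel. That match was only moderate (0.37–0.68).
- **Picture limit:** I reached the 12-picture limit while carrying the ratchet, so every later check was numerical and not by eye.

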